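# Put the plaster knife and spatula away in the instrument case

## Task

Clear the dental bench: lay the plaster knife and the plaster spatula flat in the two free places of the instrument case, one in each, handles towards the case's front like the file that is already in it; set them down, do not drop them. Then swing the clear lid fully shut without slamming it. Leave the file, the dropper bottle, the plaster cast and the clear tub where they are.

Things in the scene. Friction and masses are not known exactly. Their poses are not given: they have to be found in the camera images.
- case: Grey instrument case, fixed to the bench, 244 long (its x) x 228 wide (its y) x 50 mm high, walls and floor 4 mm thick. Origin under its centre at bench height; +x points to the lid's hinge (far side), -x to its front (robot side), z up. It holds three instruments side by side along x, 65 mm apart, on two notched black rests; between the rests it is open down to its floor.
- front_rest (a point): Middle of the front rest, an 8 mm thick black bar across the case 60 mm before its centre, at the level of the notch seats, 16 mm above the bench. Its three notches, 28 mm wide and 10 mm deep with square edges, take the handles.
- rear_rest (a point): Middle of the rear rest, a like bar 60 mm behind the case's centre; its notches (28 mm wide, 10 mm deep, seats 21.5 mm above the bench) face those of the front rest and take the blades, so an instrument lies level only with its handle to the front.
- notch_left (a point): Where the centre of an instrument lies in the left notch pair (y = +65 mm in the case, x = -12 mm, 23 mm above the bench). The file lies here from the start. Axes as the case's.
- notch_middle (a point): Where the centre of an instrument should lie in the middle notch pair (y = 0 in the case, x = -12 mm, 23 mm above the bench), free at the start. Axes as the case's.
- notch_right (a point): The same for the right notch pair (y = -65 mm in the case), free at the start; the side wall's inner face is 45 mm to the right of it.
- knife_center (a point): Plaster knife, 180 mm long, 75 g, flat on the bench at the left or right of the case: flat-sided wooden handle 108 x 18 wide x 14 mm thick, then a pointed steel blade 17 mm wide, 3 mm thick. This point: in the handle at the balance point, half-way up (7 mm), 30 mm from the handle's front end, 78 mm from the butt; x to the tip, z up.
- knife_tip (a point): The knife's blade tip, 102 mm from knife_center. The knife may point any way at the start.
- spatula_center (a point): Plaster spatula, 195 mm long, 85 g, flat on the bench at the case's other side: flat-sided wooden handle 110 x 20 wide x 14 mm thick, round neck, then a round-ended steel blade 23 mm wide, 3 mm thick. This point: in the handle at the balance point, half-way up (7 mm), 24 mm from the handle's front end, 86 mm from the butt; x to the tip, z up.
- spatula_tip (a point): The spatula's blade tip, 109 mm from spatula_center. The spatula may point any way at the start.
- file_center (a point): Plaster file, 180 mm long, wooden handle 15 mm thick, dark steel blade 13 mm wide; it lies in the left notch pair with its handle to the front and shows how the others should lie. This point is in its handle, half-way up; x points to its tip. Leave it there.
- knife: The same plaster knife: origin under the middle of its length, 12 mm ahead of knife_center (towards the tip) and 7 mm lower.
- spatula: The same plaster spatula: origin under the middle of its length, 12 mm ahead of spatula_center (towards the tip) and 7 mm lower.
- lid (a joint): Opening angle of the case's lid, rad: 0 = shut, flat on the walls; 1.57 = standing upright; it cannot go past 1.9. It starts open at 1.5 to 1.8, upright or leaning a little away from the robot. The hinge is stiff: the lid stays where it is left, up to 3 N at its free edge moves it.
- lid_hinge (a point): Middle of the lid's hinge line, at the top of the case's rear wall: 124 mm behind the case's centre, 50 mm above the bench; the hinge axis is the case's y.
- lid_edge (a point): Middle of the bar along the lid's free edge, 239 mm from the hinge. The lid: clear sheet 246 x 228 mm in a grey frame 15 mm wide, 6 mm thick, with a finger tab (60 mm wide, 16 mm long) at the middle of this edge. Shut, its underside is 50 mm above the bench. To shut it, push this bar from behind (the side away from the robot), then down.
- bottle: Yellow dropper bottle, 36 mm across, 85 mm high, standing upright at the back left of the bench, origin under its centre. Bystander.
- cast: White plaster cast of a jaw, 56 x 62 x 32 mm, at the back right of the bench, origin under its centre. Bystander.
- tub: Clear open plastic tub, 100 x 75 x 35 mm, origin under its centre, at the back of the bench between the cast and the case. Bystander.

How it is judged:
On the way, in this order (a step that is already met when the one before it is completed fails the run):
1. one of the two instruments lies flat and released in a free notch pair, handle to the front, lid open ((((x of knife_tip in the frame of case above 0.065 m and x of knife_center in the frame of case between -0.035 and 0.011 m and y of knife_center in the frame of case between -0.008 and 0.008 m and z of knife_center in the frame of case between 0.019 and 0.027 m and angle between the x axis of knife_center and the x axis of case, either way round below 0.1 rad and angle between the z axis of knife_center and the z axis of case, either way round below 0.1 rad and contact force between the fingers and knife below 0.05 N) or (x of knife_tip in the frame of case above 0.065 m and x of knife_center in the frame of case between -0.035 and 0.011 m and y of knife_center in the frame of case between -0.073 and -0.057 m and z of knife_center in the frame of case between 0.019 and 0.027 m and angle between the x axis of knife_center and the x axis of case, either way round below 0.1 rad and angle between the z axis of knife_center and the z axis of case, either way round below 0.1 rad and contact force between the fingers and knife below 0.05 N)) or ((x of spatula_tip in the frame of case above 0.065 m and x of spatula_center in the frame of case between -0.035 and 0.011 m and y of spatula_center in the frame of case between -0.008 and 0.008 m and z of spatula_center in the frame of case between 0.019 and 0.027 m and angle between the x axis of spatula_center and the x axis of case, either way round below 0.1 rad and angle between the z axis of spatula_center and the z axis of case, either way round below 0.1 rad and contact force between the fingers and spatula below 0.05 N) or (x of spatula_tip in the frame of case above 0.065 m and x of spatula_center in the frame of case between -0.035 and 0.011 m and y of spatula_center in the frame of case between -0.073 and -0.057 m and z of spatula_center in the frame of case between 0.019 and 0.027 m and angle between the x axis of spatula_center and the x axis of case, either way round below 0.1 rad and angle between the z axis of spatula_center and the z axis of case, either way round below 0.1 rad and contact force between the fingers and spatula below 0.05 N))) and value of joint lid above 1 rad), for 0.2 s.
2. both instruments lie flat and released in the two free notch pairs, handles to the front, lid still open (((x of each of knife_tip, spatula_tip in the frame of case above 0.065 m and x of knife_center in the frame of case between -0.035 and 0.011 m and y of knife_center in the frame of case between -0.008 and 0.008 m and z of knife_center in the frame of case between 0.019 and 0.027 m and angle between the x axis of each of knife_center, spatula_center and the x axis of case, either way round below 0.1 rad and angle between the z axis of each of knife_center, spatula_center and the z axis of case, either way round below 0.1 rad and contact force between the fingers and knife below 0.05 N and x of spatula_center in the frame of case between -0.035 and 0.011 m and y of spatula_center in the frame of case between -0.073 and -0.057 m and z of spatula_center in the frame of case between 0.019 and 0.027 m and contact force between the fingers and spatula below 0.05 N) or (x of each of knife_tip, spatula_tip in the frame of case above 0.065 m and x of knife_center in the frame of case between -0.035 and 0.011 m and y of knife_center in the frame of case between -0.073 and -0.057 m and z of knife_center in the frame of case between 0.019 and 0.027 m and angle between the x axis of each of knife_center, spatula_center and the x axis of case, either way round below 0.1 rad and angle between the z axis of each of knife_center, spatula_center and the z axis of case, either way round below 0.1 rad and contact force between the fingers and knife below 0.05 N and x of spatula_center in the frame of case between -0.035 and 0.011 m and y of spatula_center in the frame of case between -0.008 and 0.008 m and z of spatula_center in the frame of case between 0.019 and 0.027 m and contact force between the fingers and spatula below 0.05 N)) and value of joint lid above 1 rad), for 0.2 s.
At the end, for the whole second after the job is handed in: Knife and spatula rest released in the middle and right notch pairs, one each, tips to the hinge side, within 0.1 rad of level and of the case's length, 8 mm sideways, 23 mm lengthways and 4 mm in height; lid below 0.04 rad; file within 12 mm of its start (((x of each of knife_tip, spatula_tip in the frame of case above 0.065 m and x of knife_center in the frame of case between -0.035 and 0.011 m and y of knife_center in the frame of case between -0.008 and 0.008 m and z of knife_center in the frame of case between 0.019 and 0.027 m and angle between the x axis of each of knife_center, spatula_center and the x axis of case, either way round below 0.1 rad and angle between the z axis of each of knife_center, spatula_center and the z axis of case, either way round below 0.1 rad and contact force between the fingers and knife below 0.05 N and x of spatula_center in the frame of case between -0.035 and 0.011 m and y of spatula_center in the frame of case between -0.073 and -0.057 m and z of spatula_center in the frame of case between 0.019 and 0.027 m and contact force between the fingers and spatula below 0.05 N) or (x of each of knife_tip, spatula_tip in the frame of case above 0.065 m and x of knife_center in the frame of case between -0.035 and 0.011 m and y of knife_center in the frame of case between -0.073 and -0.057 m and z of knife_center in the frame of case between 0.019 and 0.027 m and angle between the x axis of each of knife_center, spatula_center and the x axis of case, either way round below 0.1 rad and angle between the z axis of each of knife_center, spatula_center and the z axis of case, either way round below 0.1 rad and contact force between the fingers and knife below 0.05 N and x of spatula_center in the frame of case between -0.035 and 0.011 m and y of spatula_center in the frame of case between -0.008 and 0.008 m and z of spatula_center in the frame of case between 0.019 and 0.027 m and contact force between the fingers and spatula below 0.05 N)) and linear speed of each of knife, spatula below 0.01 m/s and value of joint lid below 0.04 rad and distance of file_center from where it was at the start of the episode below 0.012 m); the robot touches nothing.
It fails at once if the knife or the spatula is dropped or thrown (moves faster than 0.5 m/s with nothing of the robot touching it) ((linear speed of knife above 0.5 m/s and contact force between each of the arm, the fingers and knife below 0.01 N) or (linear speed of spatula above 0.5 m/s and contact force between each of the arm, the fingers and spatula below 0.01 N)).
It fails at once if the lid is slammed (closing faster than 2 rad/s over the last 0.15 rad) (value of joint lid below 0.15 rad and velocity of joint lid below -2 rad/s).
It fails at once if the file is moved by more than 20 mm (distance of file_center from where it was at the start of the episode above 0.02 m).
It fails at once if the bottle, the cast or the tub is moved by more than 25 mm or tipped (distance of any of bottle, cast, tub from where it was at the start of the episode above 0.025 m or angle between any of bottle, cast, tub's own z axis and vertical above 0.35 rad).
It also fails if it takes over 72 s, if anything falls off the work surface, if the arm or the gripper's body presses on something with over 40 N, if the wrist force passes 120 N, or if a joint passes its speed limit or range.

## Robot

A 6-joint arm with a two-finger parallel gripper is mounted at the origin on the work surface. World frame = base frame: x ahead of the robot, y to its left, z up, the work surface at z = 0. Lengths are in m, angles in rad, forces in N, time in s.
With the tool pointing down it reaches from about 0.325 to 0.85 m from the base axis. Payload 4.4 kg.
Tool frame: the origin (TCP) lies midway between the tips of the shut fingers; the grasp point (between the pads) lies 19 mm behind it; y points along the fingers, x is the direction in which the jaws open and shut, and the axes are right-handed (so a half turn about y gives the same grasp; the last joint's range is limited). The gripper opens to 94 mm and grips with 3 to 60 N. Pads are 16 mm wide; open, the fingers measure 119 mm over their backs; the gripper's body (75 mm by 177 mm) begins 78 mm behind the grasp point.
Start: joints at [-1.417, 0.207, 1.542, -0, 1.393, -0.15], TCP at [0.172, -0.549, 0.205] pointing down, gripper open.
Joint ranges: [-2.73, 2.73], [-0.86, 2.22], [0.23, 2.46], [-1.11, 4.25], [0.08, 2.63], [-2.82, 2.82]. Speed limits (rad/s): [2.79, 2.79, 3.14, 3.14, 3.14, 3.14].

## Interface

Orientations are given as [roll, pitch, yaw] about the fixed x, y, z axes, in that order (R = Rz(yaw) Ry(pitch) Rx(roll)).
In Python, from station import r gives the robot as it stands.
- The arm moves only by the tool move_arm, never from a script. Its argument "moves" is a list of rows, each a list of 5 numbers: the shift along the tool's x, y, z in mm, then the turn about the tool's y in degrees, then the gripper command: -1 is fully open, 1 is shut, values between are in proportion. In form: [[dx, dy, dz, twist, jaw], ...]. A call has 1 to 20 rows; each row shifts and turns the commanded pose from where the row before left it, along the tool's axes as they then stand; what a row does not reach is not made up. A row lasts 1/8 s, in which the tool goes at most 62.5 mm and 10.7 degrees, less where a joint would pass 70% of its speed; a pose out of reach is approached as far as the arm can. A call is refused whole if a number of a shift passes 62.5 or a number of a turn 10.7, either way. A call with a gripper value outside its range is refused whole. The fingers move at their own pace and stop on an object; "newtons" is the grip in N (left out, the last holds). Time passes only in rows, so rows that do not move let the fingers close. It gives the time, the measured TCP pose, the force and the opening at its end, in the units of the state.
- r.state(): the state, without advancing time (a new reading comes with each control period).
- r.camera(name): name is "side" or "top"; returns a dict with "color" (480x640x3 uint8, blue, green, red), "intrinsics" (3x3 intrinsics, pixels), "dist_coeffs" ([k1, k2, p1, p2, k3] as OpenCV has them; the pictures are not rectified), "rvec" (rotation vector, rad) and "tvec" (3), from world to camera coordinates, as OpenCV has them. Camera axes: x right, y down, z forward; pixel columns grow to the right and rows downward; lengths in m; the calibration is good to about 2 mm. A picture is of the moment at which its call begins. There is no depth.
- r.close_job(): hands the job in, once; it reports no verdict.
The state is a dict: "time_s": time; "joint_pos": joint angles; "joint_vel": joint speeds; "tau": joint torques, N m; "eef_pos": TCP position; "tool_rot": TCP orientation; "force": force on the tool from outside, world axes, zero at the start; "wrist_torque": the same for the moment, N m; "finger_gap": opening from 0.0 (shut) to 1.0 (fully open).
Only numpy, scipy, OpenCV 4.12 (cv2) and the standard library are available. Lean on these libraries where they do the work, as an engineer would, in place of code of your own. Each camera call takes 0.05 s, during which the arm holds its last target.

## Working session

There is one attempt and no reset: what is moved stays moved. The work goes in short steps, Python scripts to look and compute and a tool call to move; the robot and the scene stay as the last step left them, time stands still between calls to the robot, and variables do not carry over. Pictures are saved under pics/ and viewed, and the job is handed in when it is done.

Besides the shell and the picture viewer there is one more tool, called after "Call:" as a command line: name --pt "numbers of a row" for each row, then --argument value for the rest. move_arm: Moves the arm, as the interface text tells. Its arguments: {"type":"object","properties":{"moves":{"type":"array"},"newtons":{"type":"number"}},"required":["moves"]}

```bash
ls; mkdir -p pics
python3 - <<'E'
from station import r
import cv2,numpy as np
print(r.state())
for n in("side","top"):
    c=r.camera(n); cv2.imwrite(f"pics/{n}0.png",c["color"]); np.savez(f"{n}0.npz",**c)
    print(n,c["intrinsics"],c["dist_coeffs"],c["rvec"],c["tvec"])
E
```

```text
pics
{'time_s': 0.0, 'joint_pos': array([-1.41750254e+00,  2.07375290e-01,  1.54293559e+00,  3.27957874e-05,
        1.39346884e+00, -1.50513779e-01]), 'joint_vel': array([-0.00058062, -0.00086717,  0.00044615,  0.00028749, -0.00048107,
       -0.00115551]), 'tau': array([-9.58860146e-04, -3.70881450e+01, -2.81417495e+01,  6.97096484e-02,
        3.60616960e-02, -1.62995984e-04]), 'eef_pos': array([ 0.17188503, -0.54788215,  0.20432489]), 'tool_rot': array([-1.57043648,  0.0021575 , -1.26699419]), 'force': array([-0.82294808, -0.02471801,  0.26230727]), 'wrist_torque': array([-0.02343463,  0.01003081, -0.00082709]), 'finger_gap': 1.0004171030737192}
side [[450.52650354   0.         316.81758508]
 [  0.         450.52650354 242.17779651]
 [  0.           0.           1.        ]] [-0.04259701  0.          0.          0.          0.        ] [ 0.02233463 -2.67737454  1.59605299] [0.53935181 0.06137221 1.13083216]
top [[535.47789967   0.         318.23401084]
 [  0.         535.47789967 236.90119202]
 [  0.           0.           1.        ]] [-0.06384929  0.          0.          0.          0.        ] [ 2.11847891 -2.11887597  0.16647186] [0.02836373 0.56496666 1.05281298]
```

View pics/side0.png

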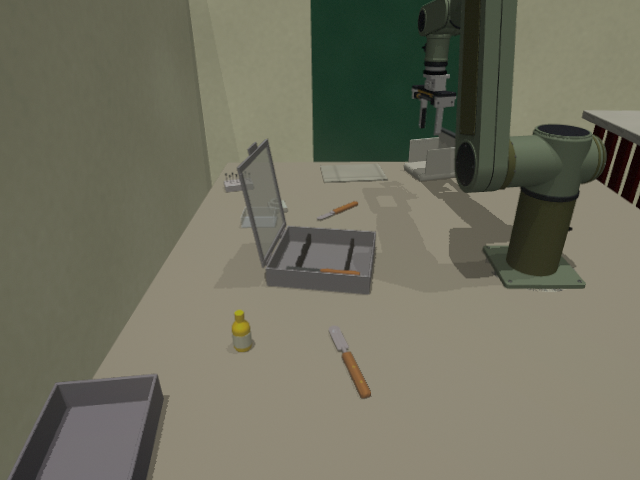

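View pics/top0.png

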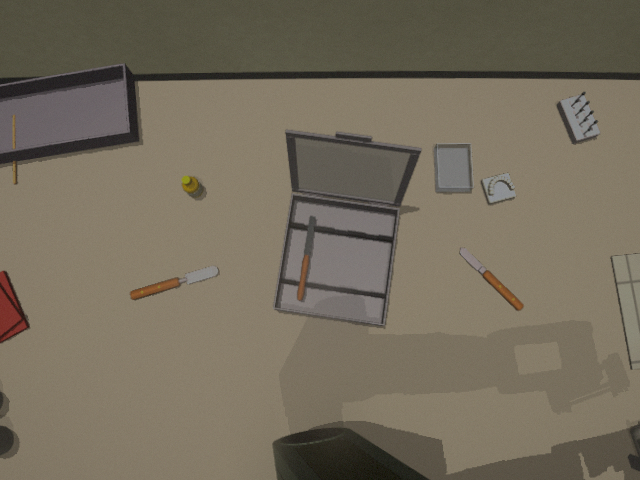

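The top view shows the spatula on the left (butt ~(132,296), tip ~(217,270)), the knife on the right (tip ~(462,250), butt ~(521,307)) and the case in the middle with its lid upright. Next I measure these by colour and ray casting.

```bash
cat > h.py <<'E'
import cv2,numpy as np
def load(n): return dict(np.load(n+".npz"))
def cast(c,px,z):
    px=np.atleast_2d(np.array(px,float)).reshape(-1,1,2)
    u=cv2.undistortPoints(px,c["intrinsics"],c["dist_coeffs"]).reshape(-1,2)
    R=cv2.Rodrigues(c["rvec"])[0]; t=c["tvec"].reshape(3); C=-R.T@t
    d=np.c_[u,np.ones(len(u))]@R
    s=(z-C[2])/d[:,2]
    return C+s[:,None]*d
def proj(c,P):
    return cv2.projectPoints(np.atleast_2d(np.array(P,float)),c["rvec"],c["tvec"],c["intrinsics"],c["dist_coeffs"])[0].reshape(-1,2)
def orange(c):
    h=cv2.cvtColor(c["color"],cv2.COLOR_BGR2HSV)
    m=cv2.inRange(h,(3,130,60),(16,255,255))
    k,l,s,ce=cv2.connectedComponentsWithStats(m)
    return m,l,s,ce
def snap(n,name):
    from station import r
    c=r.camera(n); np.savez(name+".npz",**c); cv2.imwrite(f"pics/{name}.png",c["color"]); return c
E
python3 - <<'E'
from h import *
c=load("top0")
m,l,s,ce=orange(c)
for i in range(1,len(s)):
    if s[i][4]>60:
        ys,xs=np.where(l==i); P=cast(c,np.c_[xs,ys],0.010)[:,:2]
        rect=cv2.minAreaRect((P*1000).astype(np.float32))
        mu=P.mean(0); w,v=np.linalg.eigh(np.cov((P-mu).T)); a=v[:,1]
        print(s[i],rect,np.degrees(np.arctan2(a[1],a[0])))
im=c["color"]
for n,(x,y,w,h) in dict(case=(265,180,160,150),sp=(120,250,110,60),kn=(450,235,90,85)).items():
    f=min(800//w,600//h); cv2.imwrite(f"pics/c_{n}.png",cv2.resize(im[y:y+h,x:x+w],None,fx=f,fy=f,interpolation=cv2.INTER_CUBIC)); print(n,f)
E
```

```text
[298 256  10  44 175] ((485.7694091796875, 62.47056198120117), (9.418753623962402, 92.51528930664062), 80.96851348876953) 170.88304077808937
[  0 271  18  34 121] ((459.70477294921875, 708.01708984375), (81.06452941894531, 17.557815551757812), 28.612375259399414) -148.83034184872426
[483 271  40  39 393] ((457.65411376953125, -358.97271728515625), (104.87440490722656, 16.86469841003418), 43.548500061035156) -135.49938991859682
[131 278  48  21 398] ((461.6396789550781, 378.5833435058594), (19.025068283081055, 104.81497192382812), 16.543643951416016) 106.91253145464678
[  0 288  27  54 437] ((406.3733215332031, 688.2730712890625), (114.56875610351562, 59.094425201416016), 5.6115617752075195) -160.70808932241658
case 4
sp 7
kn 7
```

View pics/c_case.png

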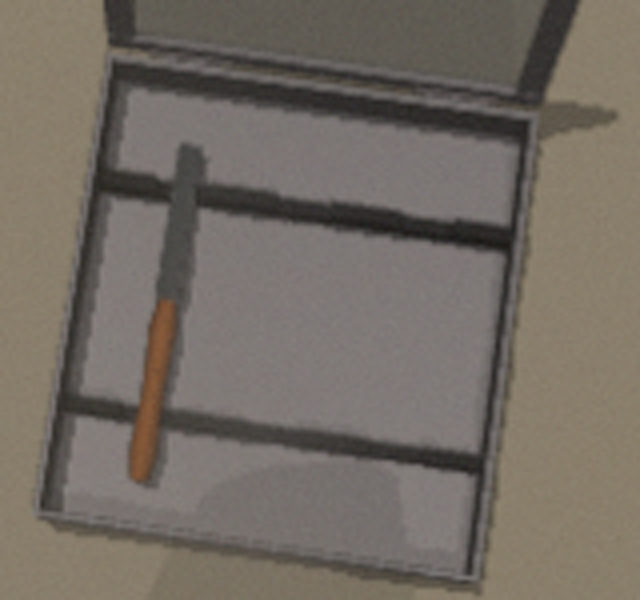

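View pics/c_sp.png

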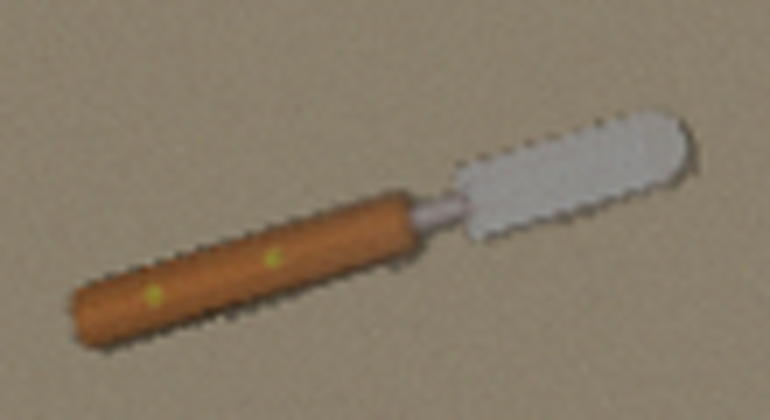

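View pics/c_kn.png

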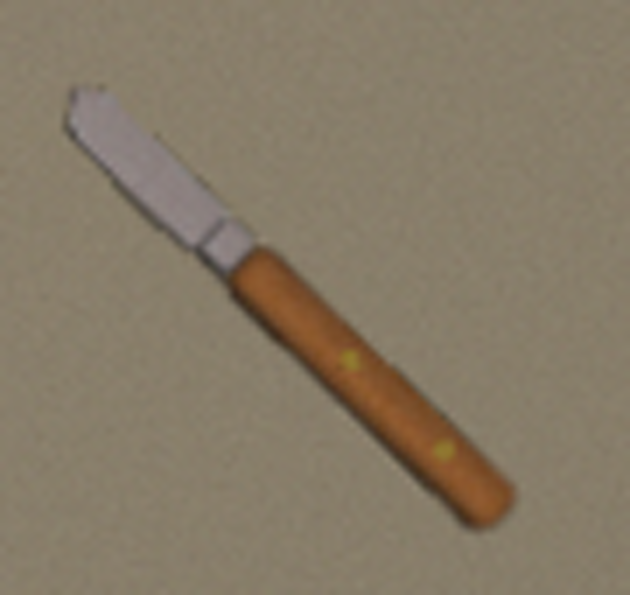

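Run:
```python
from h import *
c=load("top0"); s=load("side0")
for k in (c,s):
    R=cv2.Rodrigues(k["rvec"])[0]; print("cam",-R.T@k["tvec"].reshape(3))
px=(np.array([[40,515],[478,580],[537,115],[112,60]])+.5)/4-.5+[265,180]
P=cast(c,px,.05)[:,:2]; print(P)
M=np.array([[-.122,.114],[-.122,-.114],[.122,-.114],[.122,.114]])
mp=P.mean(0); U,S,Vt=np.linalg.svd(M.T@(P-mp)); Rr=(U@Vt).T
print("case",mp,"yaw",np.degrees(np.arctan2(Rr[1,0],Rr[0,0])),"res",(M@Rr.T+mp-P)*1000)
yaw=np.arctan2(Rr[1,0],Rr[0,0])
Rc=np.array([[np.cos(yaw),-np.sin(yaw)],[np.sin(yaw),np.cos(yaw)]])
def W(x,y,z): return np.r_[Rc@[x,y]+mp,z]
# overlay
pts=[W(x,y,.05) for x,y in M]+[W(x,y,0) for x,y in M]
for y in(65,0,-65):
    for x,z in((-60,16),(60,21.5),(-60,26),(60,31.5)):
        pts+= [W(x/1e3,(y-14)/1e3,z/1e3),W(x/1e3,(y+14)/1e3,z/1e3)]
for th in (1.5,1.6,1.7,1.8):
    pts.append(W(.124-.239*np.cos(th),0,.05+.239*np.sin(th)))
for n,k in(("top",c),("side",s)):
    im=cv2.resize(k["color"],None,fx=4,fy=4,interpolation=cv2.INTER_CUBIC)
    for q in proj(k,pts): cv2.circle(im,tuple(int(v) for v in (q+.5)*4-.5),2,(0,255,0),-1)
    x,y,w,h=(265,120,170,150) if n=="top" else (230,130,160,150)
    if n=="top": x,y,w,h=265,180,150,150
    cv2.imwrite(f"pics/ov_{n}.png",im[y*4:(y+h)*4,x*4:(x+w)*4])
    print(n,proj(k,pts[-4:]))
```

```text
cam [0.36969305 0.005024   1.13653368]
cam [0.50702101 0.9785567  0.59900316]
[[ 0.41856702  0.11614726]
 [ 0.38627242 -0.10405257]
 [ 0.62499337 -0.13929219]
 [ 0.65520431  0.08209168]]
case [ 0.52125928 -0.01127645] yaw -8.183648478879935 res [[-1.83790568  2.78167854]
 [-1.99830026 -2.69674239]
 [ 0.79607622 -2.18965659]
 [ 3.04012972  2.10472044]]
top [[348.55838144 173.96157577]
 [350.49587551 160.10390498]
 [352.34793891 146.91062437]
 [354.08394187 134.60052951]]
side [[277.29953772 153.20202862]
 [267.24003568 152.6274009 ]
 [257.35894909 153.06108086]
 [247.78283319 154.48352459]]
```

View pics/ov_top.png

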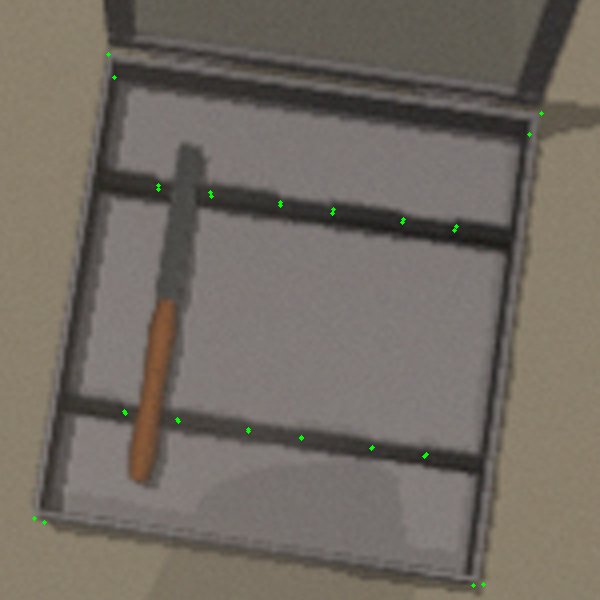

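View pics/ov_side.png

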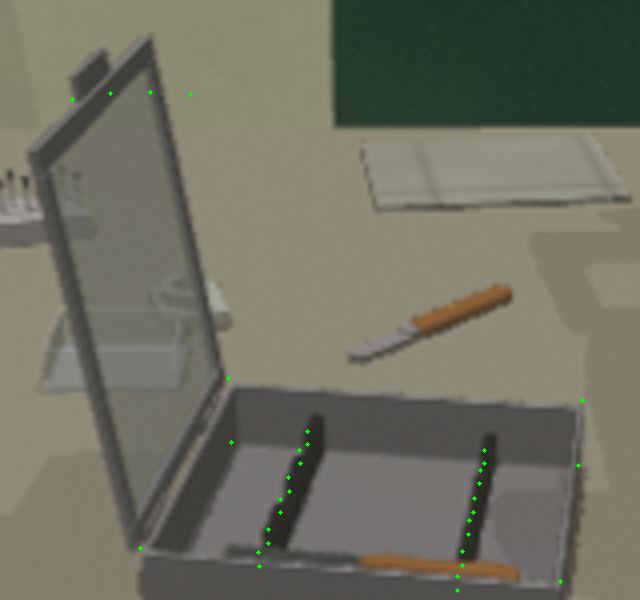

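Run:
```python
from h import *
c=load("top0")
m,l,s,ce=orange(c)
i=[k for k in range(1,len(s)) if s[k][0]==298][0]
ys,xs=np.where(l==i); P=cast(c,np.c_[xs,ys],.025)[:,:2]
yaw=np.radians(-8.2);R=np.array([[np.cos(yaw),-np.sin(yaw)],[np.sin(yaw),np.cos(yaw)]])
o=np.array([.52126,-.01128]); print("file handle in case frame",((P.mean(0)-o)@R)*1000)
im=c["color"]
a=cv2.resize(im[215:250,285:405],None,fx=6,fy=6,interpolation=cv2.INTER_CUBIC)
b=cv2.resize(im[272:302,275:395],None,fx=6,fy=6,interpolation=cv2.INTER_CUBIC)
o2=np.vstack([a,b]); o2=cv2.convertScaleAbs(o2,alpha=2.2,beta=-20)
cv2.imwrite("pics/rests.png",o2)
for yy in (65+14,65-14,14,-14,-51,-79):
    w=lambda x,z: np.r_[R@[x,yy/1e3]+o,z]
    q=proj(c,[w(.056,.0315),w(-.064,.026)]); print(yy,(q[0]-[285,215]+.5)*6,(q[1]-[275,272]+.5)*6+[0,210])
```

```text
file handle in case frame [-46.45745166  66.97594338]
79 [116.2752356   79.79181232] [125.48095442 287.57139079]
51 [195.22402993  90.78003236] [205.40732815 299.11745384]
14 [299.8281051  105.34415702] [311.31692871 314.37905712]
-14 [379.17558786 116.39570817] [391.66183805 325.92790519]
-51 [484.24109727 131.03449841] [498.05650789 341.18276179]
-79 [563.88750478 142.1356186 ] [578.7162244  352.71849228]
```

View pics/rests.png

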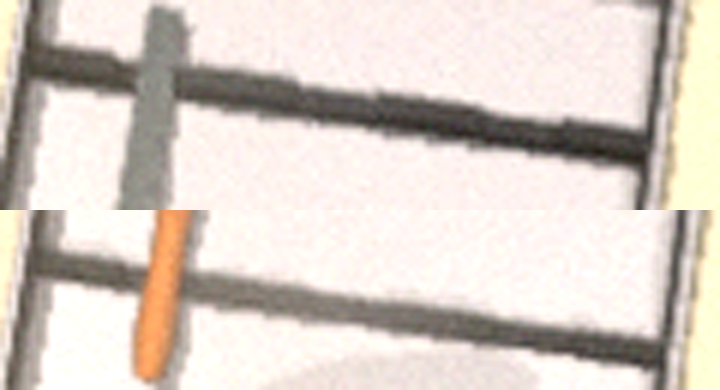

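```bash
cat >> h.py <<'E'
def delta(x,y,z,yawdeg):
    """twist first, then shift in final tool frame (tool down)"""
    from station import r
    s=r.state(); p=s["eef_pos"]; yw=np.degrees(s["tool_rot"][2])
    dy=(yawdeg-yw+180)%360-180
    a=np.radians(yawdeg); d=(np.array([x,y,z])-p)*1000
    print("t",s["time_s"],"twist",round(-dy,2),"dx,dy,dz",np.round([d[0]*np.cos(a)+d[1]*np.sin(a),-d[2],-d[0]*np.sin(a)+d[1]*np.cos(a)],1),"rot",np.round(s["tool_rot"],4),"f",np.round(s["force"],2),"gap",round(s["finger_gap"],3))
E
python3 -c "
from h import *; delta(.4748,-.3422,.06,-45.5)"
```

```text
t 0.1 twist -27.09 dx,dy,dz [ 65.6 144.4 360.3] rot [-1.5705  0.002  -1.267 ] f [-0.56  0.4   0.46] gap 0.998
```

Call:
move_arm --pt "0 0 0 -9 -1" --pt "0 0 0 -9 -1" --pt "0 0 0 -9 -1"

```text
time_s: 0.48
eef_pos: [0.1719, -0.5482, 0.2048]
tool_rot: [-1.57, 0.001, -0.791]
force: [-0.9, -0.1, 0.0]
finger_gap: 0.999
```

Call:
move_arm --pt "6.5 0 36 0 -1" --pt "6.5 0 36 0 -1" --pt "6.5 0 36 0 -1" --pt "6.5 0 36 0 -1" --pt "6.5 0 36 0 -1" --pt "6.5 14 36 0 -1" --pt "6.5 20 36 0 -1" --pt "6.5 20 36 0 -0.2" --pt "6.5 20 36 0 -0.2" --pt "6.5 20 36 0 -0.2" --pt "0 20 0 0 -0.2" --pt "0 0 0 0 -0.2"

```text
time_s: 1.98
eef_pos: [0.4734, -0.3412, 0.089]
tool_rot: [-1.571, 0.006, -0.795]
force: [0.3, 0.2, 0.1]
finger_gap: 0.598
```

Run:
```python
from h import *
delta(.4748,-.3422,.004,-45.5)
c=snap("top","k1"); s=snap("side","k1s")
m=np.hstack([cv2.resize(c["color"][220:360,430:570],(400,400)),cv2.resize(s["color"][130:270,280:420],(400,400))])
cv2.imwrite("pics/k1c.png",m)
```

```text
t 1.975 twist -0.03 dx,dy,dz [ 1.7 85.   0.4] rot [-1.571   0.0056 -0.7947] f [0.29 0.2  0.14] gap 0.598
```

View pics/k1c.png

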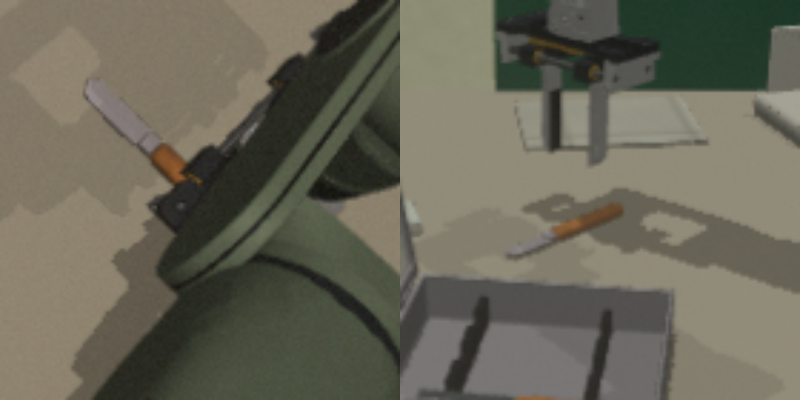

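The left crop (top view) shows the gripper over the knife handle just behind the ferrule. The right crop (side view) shows the open fingers above the handle. I'll lower it.

Call:
move_arm --pt "1.5 20 0 0 -0.2" --pt "0 20 0 0 -0.2" --pt "0 20 0 0 -0.2" --pt "0 15 0 0 -0.2" --pt "0 9 0 0 -0.2" --pt "0 0 0 0 -0.2" --pt "0 0 0 0 -0.2"

```text
time_s: 2.95
eef_pos: [0.4763, -0.3448, 0.0081]
tool_rot: [-1.571, -0.001, -0.796]
force: [0.5, 0.2, 0.7]
finger_gap: 0.601
```

Run:
```python
from h import *
delta(.4748,-.3422,.004,-45.5)
s=snap("side","k2s")
cv2.imwrite("pics/k2c.png",cv2.resize(s["color"][160:240,290:400],None,fx=7,fy=7,interpolation=cv2.INTER_CUBIC))
```

```text
t 2.95 twist -0.09 dx,dy,dz [-2.8  4.1  0.7] rot [-1.5707e+00 -1.4000e-03 -7.9570e-01] f [0.52 0.15 0.7 ] gap 0.601
```

View pics/k2c.png

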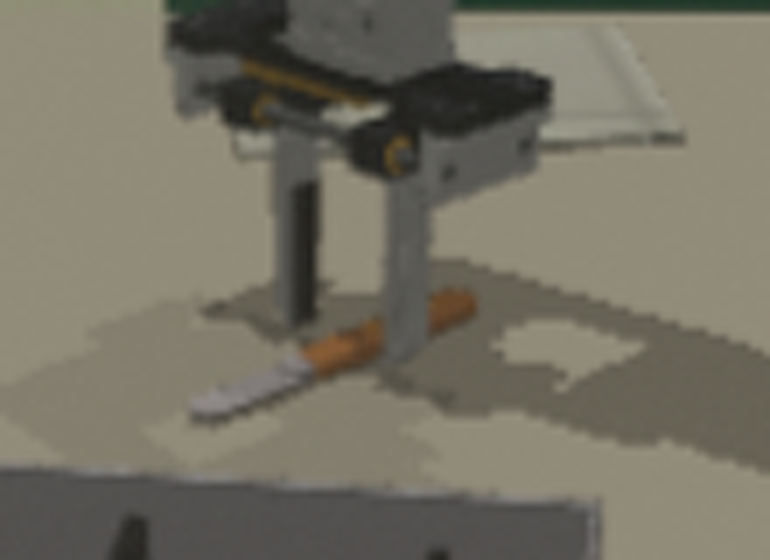

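The fingers straddle the handle, and the dark pads reach nearly to the tips. I'll lower a little, close gently and lift.

Call:
move_arm --pt "-2 4 0 0 -0.2" --pt "0 1 0 0 -0.2" --pt "0 0 0 0 0.3" --pt "0 0 0 0 0.6" --pt "0 0 0 0 1" --pt "0 0 0 0 1" --pt "0 0 0 0 1" --pt "0 0 0 0 1" --newtons 25

```text
time_s: 4.0
eef_pos: [0.4743, -0.3428, 0.0025]
tool_rot: [-1.571, 0.0, -0.796]
force: [-0.4, -0.4, 0.8]
finger_gap: 0.189
```

Call:
move_arm --pt "0 -10 0 0 1" --pt "0 -15 0 0 1" --pt "0 -20 0 0 1" --pt "0 -25 0 0 1" --pt "0 -30 0 0 1" --pt "0 -20 0 0 1" --pt "0 0 0 0 1"

```text
time_s: 4.88
eef_pos: [0.476, -0.3445, 0.1262]
tool_rot: [-1.571, -0.007, -0.796]
force: [-0.2, 0.3, -1.7]
finger_gap: 0.189
```

Run:
```python
from h import *
delta(.4748,-.3422,.004,-45.5)
s=snap("side","k3s"); c=snap("top","k3")
cv2.imwrite("pics/k3c.png",np.hstack([cv2.resize(s["color"][100:230,270:400],(400,400)),cv2.resize(c["color"][190:320,430:560],(400,400))]))
```

```text
t 4.875 twist -0.09 dx,dy,dz [ -2.5 122.2   0.7] rot [-1.5707 -0.0068 -0.7957] f [-0.24  0.34 -1.7 ] gap 0.189
```

View pics/k3c.png

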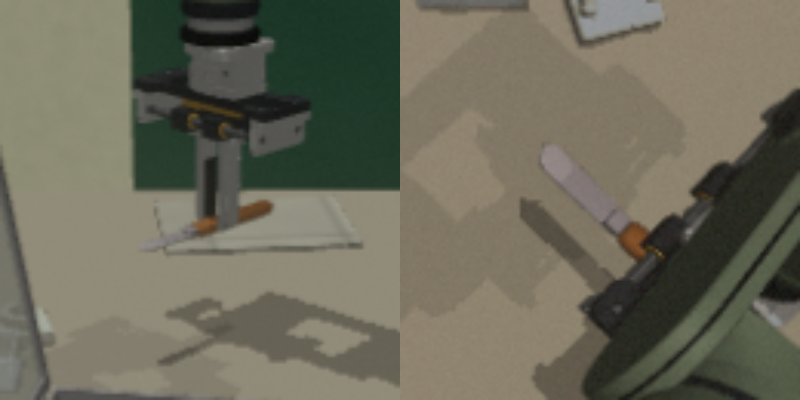

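Knife is held level (gap 17.8 mm), seen in both crops. I'll turn it to the case's direction and carry it over.

Call:
move_arm --pt "0 0 0 8.8 1" --pt "0 0 0 8.8 1" --pt "0 0 0 8.8 1" --pt "0 0 0 8.8 1" --pt "0 0 0 8.8 1" --pt "0 0 0 8.6 1" --pt "0 0 0 0 1"

```text
time_s: 5.85
eef_pos: [0.4735, -0.3421, 0.121]
tool_rot: [-1.573, 0.002, -1.712]
force: [-0.0, -0.1, -0.8]
finger_gap: 0.187
```

Run:
```python
from h import *
delta(.5001,-.0739,.11,-98.2)
```

```text
t 5.85 twist 0.11 dx,dy,dz [-269.2   11.   -11.9] rot [-1.5731e+00  1.7000e-03 -1.7120e+00] f [-0.04 -0.14 -0.84] gap 0.187
```

Call:
move_arm --pt "-15 0 -1.2 0 1" --pt "-27 0 -1.2 0 1" --pt "-30 0 -1.2 0 1" --pt "-30 0 -1.2 0 1" --pt "-30 0 -1.2 0 1" --pt "-30 0 -1.2 0 1" --pt "-30 0 -1.2 0 1" --pt "-30 0 -1.2 0 1" --pt "-27 0 -1.2 0 1" --pt "-20 0 -1 0 1" --pt "0 0 0 0 1" --pt "0 0 0 0 1"

```text
time_s: 7.35
eef_pos: [0.5007, -0.075, 0.1224]
tool_rot: [-1.571, -0.0, -1.713]
force: [-0.5, 0.1, -1.0]
finger_gap: 0.189
```

Run:
```python
from h import *
delta(.5001,-.0739,.0185,-98.2)
s=snap("side","k4s"); c=snap("top","k4")
cv2.imwrite("pics/k4c.png",np.hstack([cv2.resize(s["color"][130:290,240:400],(400,400)),cv2.resize(c["color"][180:340,260:420],(400,400))]))
```

```text
t 7.35 twist 0.07 dx,dy,dz [ -1.  103.9  -0.8] rot [-1.5709e+00 -3.0000e-04 -1.7127e+00] f [-0.46  0.15 -0.95] gap 0.189
```

View pics/k4c.png

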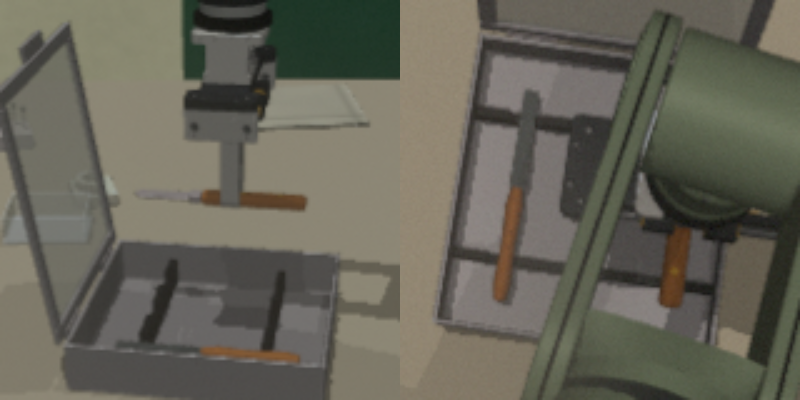

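The side crop shows the knife level over the case. In the top crop its butt end is above the right notch. I'll lower most of the way and measure the handle against the case.

Call:
move_arm --pt "-1 12 -0.5 0 1" --pt "0 18 0 0 1" --pt "0 20 0 0 1" --pt "0 16 0 0 1" --pt "0 8 0 0 1" --pt "0 0 0 0 1"

```text
time_s: 8.2
eef_pos: [0.5001, -0.0738, 0.0477]
tool_rot: [-1.572, 0.0, -1.714]
force: [-0.0, -0.1, -0.2]
finger_gap: 0.186
```

```bash
cat >> h.py <<'E'
yaw=np.radians(-8.2);RC=np.array([[np.cos(yaw),-np.sin(yaw)],[np.sin(yaw),np.cos(yaw)]]);OC=np.array([.52126,-.01128])
def tocase(P): return (P[:,:2]-OC)@RC*1000
def handles(c,z,roi):
    m,l,s,ce=orange(c)
    for i in range(1,len(s)):
        x,y=ce[i]
        if s[i][4]>25 and roi[0]<x<roi[2] and roi[1]<y<roi[3]:
            ys,xs=np.where(l==i); Q=tocase(cast(c,np.c_[xs,ys],z))
            mu=Q.mean(0); w,v=np.linalg.eigh(np.cov((Q-mu).T)); a=v[:,1]*np.sign(v[0,1])
            print("handle case-frame mean",mu.round(1),"xrange",Q[:,0].min().round(1),Q[:,0].max().round(1),"angle",np.degrees(np.arctan2(a[1],a[0])).round(2),"n",s[i][4])
E
python3 - <<'E'
from h import *
delta(.5001,-.0739,.0185,-98.2)
s=snap("side","k5s"); c=snap("top","k5")
handles(c,.0185+.0045+.005+.018,(260,180,420,340))
cv2.imwrite("pics/k5c.png",np.hstack([cv2.resize(s["color"][130:290,240:400],(400,400)),cv2.resize(c["color"][180:340,260:420],(400,400))]))
E
```

```text
t 8.2 twist -0.0 dx,dy,dz [ 0.1 29.2  0. ] rot [-1.5723e+00  3.0000e-04 -1.7140e+00] f [-0.   -0.15 -0.18] gap 0.186
handle case-frame mean [-48.3  65.6] xrange -93.8 -2.5 angle -0.65 n 189
handle case-frame mean [-52.8 -66.7] xrange -78.5 -26.6 angle -1.02 n 187
```

View pics/k5c.png

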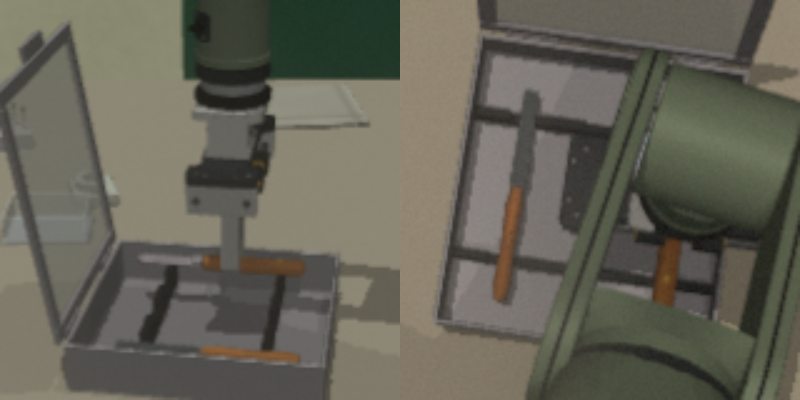

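Both handles read about 1 mm outwards of their nominal lateral positions, which is well inside the notch play. I'll lower it fully.

Call:
move_arm --pt "-0.5 8 0 0 1" --pt "0 8 0 0 1" --pt "0 6 0 0 1" --pt "0 3.5 0 0 1" --pt "0 2 0 0 1" --pt "0 0 0 0 1" --pt "0 0 0 0 1"

```text
time_s: 9.18
eef_pos: [0.5009, -0.0734, 0.0212]
tool_rot: [-1.57, -0.0, -1.714]
force: [0.1, 1.0, -1.0]
finger_gap: 0.192
```

Run:
```python
from h import *
delta(.5001,-.0739,.0185,-98.2)
s=snap("side","k6s"); c=snap("top","k6")
handles(c,.027,(260,180,420,340))
cv2.imwrite("pics/k6c.png",np.hstack([cv2.resize(s["color"][210:290,280:390],(770,560),interpolation=cv2.INTER_CUBIC)]))
```

```text
t 9.175 twist 0.01 dx,dy,dz [ 0.6  2.7 -0.7] rot [-1.5703e+00 -1.0000e-04 -1.7138e+00] f [ 0.11  0.95 -1.  ] gap 0.192
handle case-frame mean [-46.4  66.8] xrange -92.8 0.1 angle -0.65 n 192
handle case-frame mean [-48.4 -65.6] xrange -69.3 -27.1 angle -2.04 n 143
```

View pics/k6c.png

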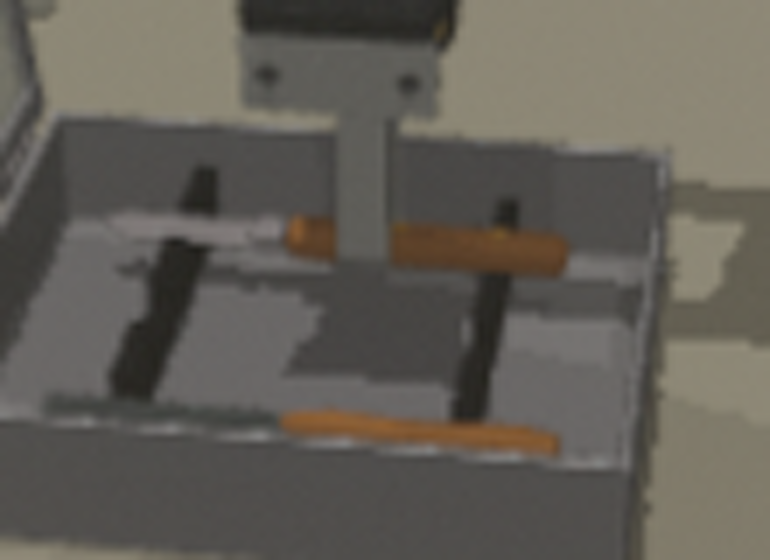

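The knife is just above both rests, in the right notches by eye, with about 2.5 mm to go.

Call:
move_arm --pt "0 1 0 0 1" --pt "0 1 0 0 1" --pt "0 0.5 0 0 1" --pt "0 0 0 0 1" --pt "0 0 0 0 1"

```text
time_s: 9.9
eef_pos: [0.5007, -0.0733, 0.0185]
tool_rot: [-1.571, 0.0, -1.714]
force: [-0.2, 0.4, 0.3]
finger_gap: 0.189
```

Call:
move_arm --pt "0 0.7 0 0 1" --pt "0 0 0 0 1" --pt "0 0 0 0 0.55" --pt "0 0 0 0 0.45" --pt "0 0 0 0 0.3" --pt "0 0 0 0 0.3" --pt "0 0 0 0 0.3"

```text
time_s: 10.78
eef_pos: [0.5007, -0.0733, 0.0177]
tool_rot: [-1.571, 0.0, -1.714]
force: [0.2, -0.8, -0.6]
finger_gap: 0.35
```

Call:
move_arm --pt "0 -10 0 0 0.3" --pt "0 -15 0 0 0.3" --pt "0 -30 0 0 0.3" --pt "0 -40 0 0 0.3" --pt "0 -50 0 0 0" --pt "0 -40 0 0 -0.2" --pt "0 0 0 0 -0.2"

```text
time_s: 11.65
eef_pos: [0.5039, -0.0743, 0.2083]
tool_rot: [-1.56, -0.002, -1.714]
force: [-0.0, -0.7, -0.6]
finger_gap: 0.595
```

Run:
```python
from h import *
delta(.4706,.3489,.205,17)
s=snap("side","k7s"); c=snap("top","k7")
handles(c,.027,(260,180,420,340))
cv2.imwrite("pics/k7c.png",np.hstack([cv2.resize(s["color"][200:300,270:390],(480,400)),cv2.resize(c["color"][190:330,270:410],(320,400))]))
```

```text
t 11.65 twist -115.19 dx,dy,dz [ 91.9   3.3 414.5] rot [-1.56   -0.0018 -1.7137] f [-0.03 -0.74 -0.6 ] gap 0.595
handle case-frame mean [-46.6  66.7] xrange -92.8 -0.2 angle -1.02 n 178
handle case-frame mean [-42.3 -65.1] xrange -86.5 2.5 angle -0.13 n 313
```

View pics/k7c.png

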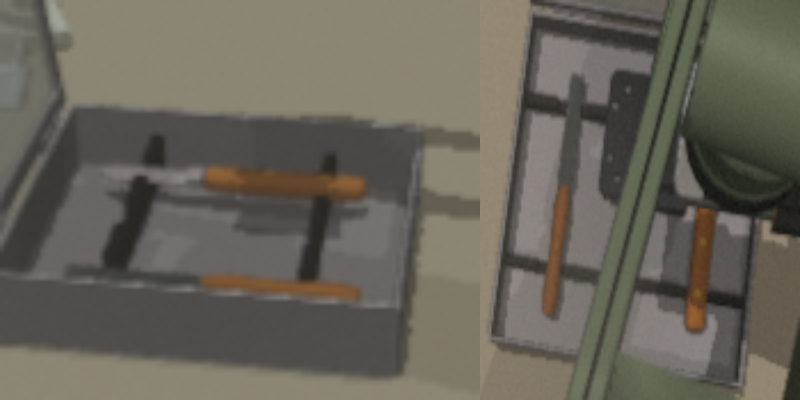

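The knife lies level and straight in the right notch (y = -65.1 mm, angle -0.1°). Now the spatula.

Call:
move_arm --pt "0 0 -10 -5 -0.2" --pt "0 0 -10 -10.5 -0.2" --pt "0 0 0 -10.5 -0.2" --pt "0 0 0 -10.5 -0.2" --pt "0 0 0 -10.5 -0.2" --pt "0 0 0 -10.5 -0.2" --pt "0 0 0 -10.5 -0.2" --pt "0 0 0 -10.5 -0.2" --pt "0 0 0 -10.5 -0.2" --pt "0 0 0 -10.5 -0.2" --pt "0 0 0 -10.5 -0.2" --pt "0 0 0 -5.2 -0.2" --pt "0 0 0 0 -0.2"

```text
time_s: 13.38
eef_pos: [0.4794, -0.0709, 0.2007]
tool_rot: [-1.568, 0.003, 0.296]
force: [0.2, 0.3, 0.5]
finger_gap: 0.602
```

Run:
```python
from h import *
delta(.4706,.3489,.09,17)
```

```text
t 13.375 twist -0.06 dx,dy,dz [114.3 110.7 404. ] rot [-1.5684  0.0034  0.2957] f [0.22 0.31 0.49] gap 0.602
```

Call:
move_arm --pt "5 0 17 0 -0.2" --pt "10 0 35 0 -0.2" --pt "10 0 35 0 -0.2" --pt "10 0 35 0 -0.2" --pt "10 0 35 0 -0.2" --pt "10 0 35 0 -0.2" --pt "10 0 35 0 -0.2" --pt "10 0 35 0 -0.2" --pt "10 0 35 0 -0.2" --pt "10 5 35 0 -0.2" --pt "10 20 35 0 -0.2" --pt "6 25 25 0 -0.2" --pt "3 25 12 0 -0.2" --pt "0 25 0 0 -0.2" --pt "0 10 0 0 -0.2" --pt "0 0 0 0 -0.2"

```text
time_s: 15.38
eef_pos: [0.4706, 0.3483, 0.092]
tool_rot: [-1.571, 0.002, 0.297]
force: [0.5, 0.2, 1.3]
finger_gap: 0.597
```

Run:
```python
from h import *
delta(.4706,.3489,.004,17)
s=snap("side","s1s"); c=snap("top","s1")
cv2.imwrite("pics/s1c.png",np.hstack([cv2.resize(s["color"][230:400,270:440],(400,400)),cv2.resize(c["color"][210:340,110:240],(400,400))]))
```

```text
t 15.375 twist -0.0 dx,dy,dz [ 0.1 88.   0.6] rot [-1.571   0.0019  0.2967] f [0.47 0.18 1.26] gap 0.597
```

View pics/s1c.png

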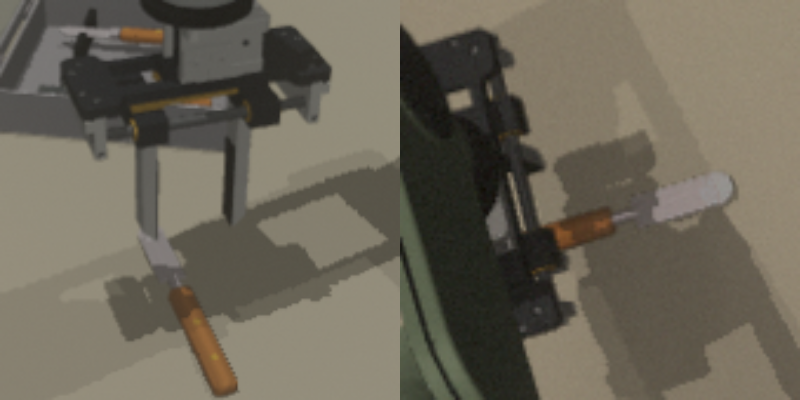

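The gripper stands across the spatula handle's front end. I'll lower it in two steps.

Call:
move_arm --pt "0 15 0 0 -0.2" --pt "0 20 0 0 -0.2" --pt "0 20 0 0 -0.2" --pt "0 17 0 0 -0.2" --pt "0 8 0 0 -0.2" --pt "0 0 0 0 -0.2" --pt "0 0 0 0 -0.2"

```text
time_s: 16.35
eef_pos: [0.4723, 0.3487, 0.0134]
tool_rot: [-1.57, -0.001, 0.297]
force: [0.3, -0.9, 0.7]
finger_gap: 0.598
```

Run:
```python
from h import *
delta(.4706,.3489,.0025,17)
s=snap("side","s2s")
cv2.imwrite("pics/s2c.png",cv2.resize(s["color"][270:400,280:420],None,fx=4,fy=4))
```

```text
t 16.35 twist 0.01 dx,dy,dz [-1.6 10.9  0.7] rot [-1.5705e+00 -1.4000e-03  2.9680e-01] f [ 0.27 -0.86  0.68] gap 0.598
```

View pics/s2c.png

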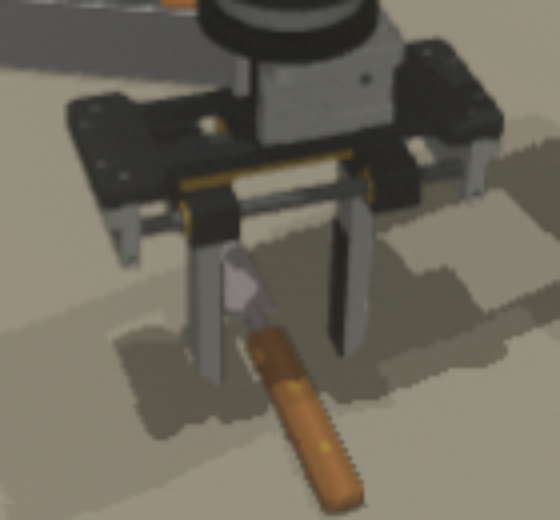

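The handle is between the fingers. I'll lower the last bit and grip.

Call:
move_arm --pt "-1.5 6 0.5 0 -0.2" --pt "0 5 0 0 -0.2" --pt "0 0 0 0 0" --pt "0 0 0 0 0.3" --pt "0 0 0 0 0.5" --pt "0 0 0 0 1" --pt "0 0 0 0 1" --pt "0 0 0 0 1" --pt "0 0 0 0 1" --newtons 25

```text
time_s: 17.52
eef_pos: [0.4703, 0.3484, 0.0019]
tool_rot: [-1.571, -0.0, 0.297]
force: [-0.8, 0.7, 1.2]
finger_gap: 0.21
```

Call:
move_arm --pt "0 -10 0 0 1" --pt "0 -15 0 0 1" --pt "0 -20 0 0 1" --pt "0 -25 0 0 1" --pt "0 -30 0 0 1" --pt "0 -20 0 0 1" --pt "0 0 0 0 1"

```text
time_s: 18.4
eef_pos: [0.4721, 0.3495, 0.1254]
tool_rot: [-1.569, -0.007, 0.297]
force: [-0.1, 0.7, -0.7]
finger_gap: 0.208
```

Run:
```python
from h import *
delta(.4706,.3489,.0025,82)
s=snap("side","s3s"); c=snap("top","s3")
cv2.imwrite("pics/s3c.png",np.hstack([cv2.resize(s["color"][190:390,250:450],(400,400)),cv2.resize(c["color"][210:340,110:240],(400,400))]))
```

```text
t 18.4 twist -64.99 dx,dy,dz [ -0.8 122.9   1.4] rot [-1.5695 -0.0066  0.2969] f [-0.05  0.74 -0.68] gap 0.208
```

View pics/s3c.png

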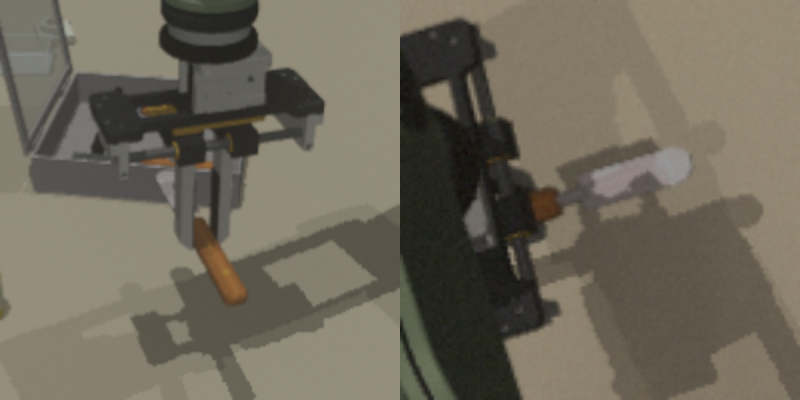

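Call:
move_arm --pt "0 0 0 -5 1" --pt "0 0 0 -9 1" --pt "0 0 0 -9 1" --pt "0 0 0 -9 1" --pt "0 0 0 -9 1" --pt "0 0 0 -9 1" --pt "0 0 0 -9 1" --pt "0 0 0 -5.8 1" --pt "0 0 0 0 1"

```text
time_s: 19.62
eef_pos: [0.4691, 0.3478, 0.1203]
tool_rot: [-1.569, 0.002, 1.427]
force: [0.4, 0.6, 0.1]
finger_gap: 0.207
```

Run:
```python
from h import *
delta(.5094,-.0096,.12,81.8)
```

```text
t 19.625 twist -0.07 dx,dy,dz [-3.48e+02  3.00e-01 -9.08e+01] rot [-1.5686  0.0016  1.4265] f [0.38 0.59 0.06] gap 0.207
```

Call:
move_arm --pt "-14 0 -3.5 0 1" --pt "-24 0 -6.5 0 1" --pt "-30 0 -8 0 1" --pt "-30 0 -8 0 1" --pt "-30 0 -8 0 1" --pt "-30 0 -8 0 1" --pt "-30 0 -8 0 1" --pt "-30 0 -8 0 1" --pt "-30 0 -8 0 1" --pt "-30 0 -8 0 1" --pt "-30 0 -7 0 1" --pt "-24 0 -6 0 1" --pt "-16 0 -4 0 1" --pt "0 0 0 0 1" --pt "0 0 0 0 1"

```text
time_s: 21.5
eef_pos: [0.5103, -0.0086, 0.1216]
tool_rot: [-1.57, -0.001, 1.428]
force: [-1.0, 0.1, -1.6]
finger_gap: 0.212
```

Run:
```python
from h import *
delta(.5094,-.0096,.047,81.8)
s=snap("side","s4s"); c=snap("top","s4")
cv2.imwrite("pics/s4c.png",np.hstack([cv2.resize(s["color"][130:290,240:400],(400,400)),cv2.resize(c["color"][180:340,260:420],(400,400))]))
```

```text
t 21.5 twist 0.0 dx,dy,dz [-1.1 74.6  0.7] rot [-1.5703e+00 -5.0000e-04  1.4277e+00] f [-0.97  0.13 -1.64] gap 0.212
```

View pics/s4c.png

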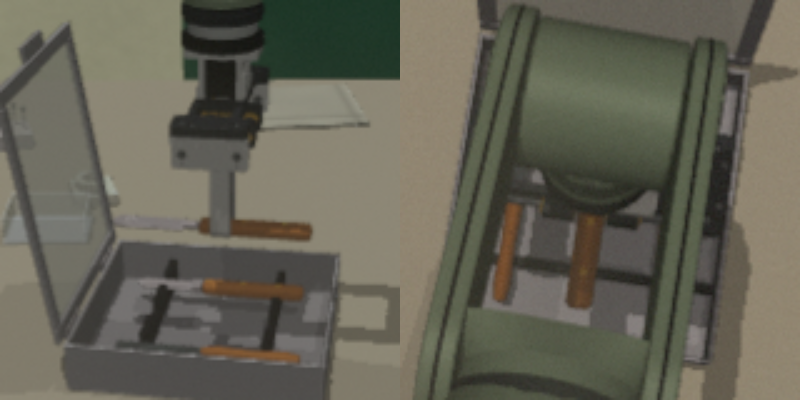

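The spatula is over the middle notch, handle to the front, with its tip clear of the lid. I'll lower to just above the notches.

Call:
move_arm --pt "-1 14 0 0 1" --pt "0 20 0 0 1" --pt "0 20 0 0 1" --pt "0 14 0 0 1" --pt "0 6 0 0 1" --pt "0 0 0 0 1" --pt "0 0 0 0 1"

```text
time_s: 22.48
eef_pos: [0.5111, -0.0102, 0.0484]
tool_rot: [-1.572, 0.0, 1.428]
force: [-1.0, 0.3, -0.5]
finger_gap: 0.208
```

Run:
```python
from h import *
delta(.5094,-.0096,.018,81.8)
s=snap("side","s5s"); c=snap("top","s5")
handles(c,.03,(260,180,420,340));handles(c,.056,(260,180,420,340))
cv2.imwrite("pics/s5c.png",np.hstack([cv2.resize(s["color"][200:300,270:390],(480,400)),cv2.resize(c["color"][190:330,270:410],(320,400))]))
```

```text
t 22.475 twist 0.01 dx,dy,dz [ 0.3 30.4  1.8] rot [-1.5722  0.      1.4279] f [-0.97  0.34 -0.5 ] gap 0.208
handle case-frame mean [-58.5  63.8] xrange -78.4 -25.3 angle -2.91 n 59
handle case-frame mean [-43.7  -2.2] xrange -64.3 -25.0 angle 0.14 n 80
handle case-frame mean [-74.5  -1. ] xrange -81.5 -67.0 angle -89.46 n 49
handle case-frame mean [-60.7  62.1] xrange -80.2 -28.3 angle -2.91 n 59
handle case-frame mean [-46.2  -2.3] xrange -66.4 -28.0 angle 0.14 n 80
handle case-frame mean [-76.3  -1.1] xrange -83.2 -69.0 angle -89.46 n 49
```

View pics/s5c.png

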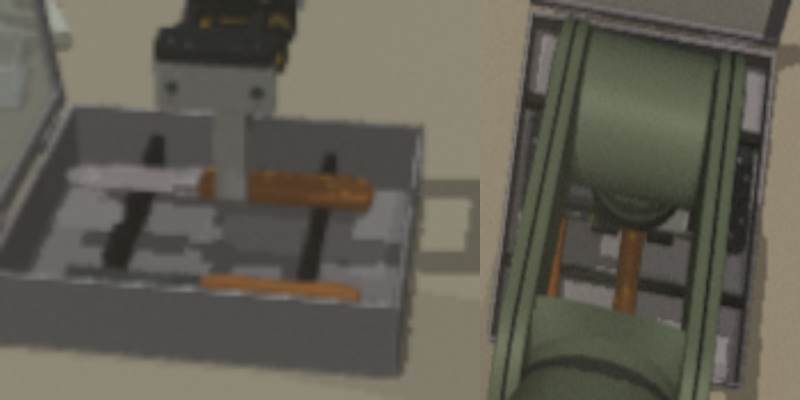

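Run:
```python
from h import *
c=load("s5"); im=c["color"]
x,y,w,h=300,260,80,60
o=cv2.convertScaleAbs(cv2.resize(im[y:y+h,x:x+w],None,fx=9,fy=9,interpolation=cv2.INTER_CUBIC),alpha=2.2)
def mark(X,Y,Z,col):
    q=proj(c,[np.r_[RC@[X/1e3,Y/1e3]+OC,Z/1e3]])[0]; q=(q-[x,y]+.5)*9-.5; cv2.circle(o,(int(q[0]),int(q[1])),3,col,-1)
for X in (-64,):
    for Y in (14,-14,51): mark(X,Y,26,(0,255,0))
for X in (-40,-60,-80):
    for Y in (10,-10): mark(X,Y,60,(255,0,255))
cv2.imwrite("pics/s5z.png",o)
```

```text
(no output)
```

View pics/s5z.png

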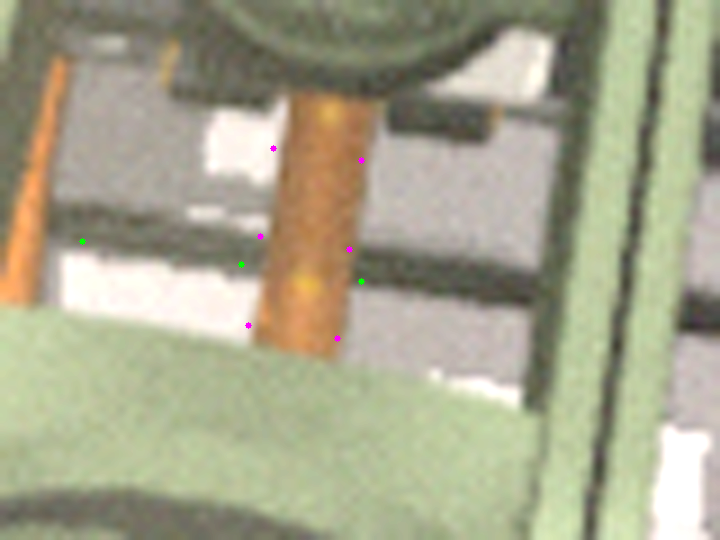

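The handle (edges ~(270,240) and (357,240) in this crop) sits about 1.5 mm right of the notch centre (marks). I'll shift by 1.3 mm and lower.

Call:
move_arm --pt "1.3 0 1 0 1" --pt "0 6 0 0 1" --pt "0 8 0 0 1" --pt "0 6 0 0 1" --pt "0 4 0 0 1" --pt "0 2 0 0 1" --pt "0 1.5 0 0 1" --pt "0 0 0 0 1" --pt "0 0 0 0 1"

```text
time_s: 23.7
eef_pos: [0.5098, -0.0087, 0.0205]
tool_rot: [-1.571, 0.0, 1.428]
force: [-0.5, 0.0, -0.6]
finger_gap: 0.21
```

Run:
```python
from h import *
delta(.5094,-.0083,.018,81.8)
s=snap("side","s6s")
cv2.imwrite("pics/s6c.png",cv2.resize(s["color"][210:290,280:390],(770,560),interpolation=cv2.INTER_CUBIC))
```

```text
t 23.7 twist 0.01 dx,dy,dz [0.3 2.5 0.5] rot [-1.5713  0.      1.4278] f [-0.46  0.03 -0.56] gap 0.21
```

View pics/s6c.png

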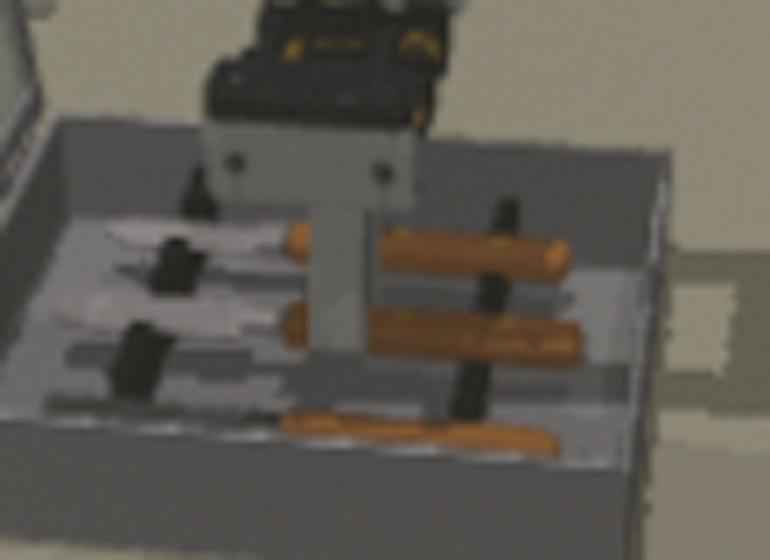

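The spatula's blade and handle have entered the middle notches. I'll lower to the seat and release.

Call:
move_arm --pt "0 1 0 0 1" --pt "0 1 0 0 1" --pt "0 1 0 0 1" --pt "0 0.3 0 0 1" --pt "0 0 0 0 1" --pt "0 0 0 0 0.52" --pt "0 0 0 0 0.42" --pt "0 0 0 0 0.3" --pt "0 0 0 0 0.3" --pt "0 0 0 0 0.3"

```text
time_s: 25.0
eef_pos: [0.5096, -0.0086, 0.0169]
tool_rot: [-1.571, -0.0, 1.428]
force: [0.8, -0.4, -0.3]
finger_gap: 0.351
```

Call:
move_arm --pt "0 -10 0 0 0.3" --pt "0 -15 0 0 0.3" --pt "0 -30 0 0 0.3" --pt "0 -40 0 0 0.3" --pt "0 -50 0 0 1" --pt "0 -50 0 0 1" --pt "0 -50 0 0 1" --pt "0 -50 0 0 1" --pt "0 -30 0 0 1" --pt "0 0 0 0 1"

```text
time_s: 26.25
eef_pos: [0.5111, -0.0089, 0.3462]
tool_rot: [-1.579, 0.0, 1.428]
force: [0.3, 0.1, -0.7]
finger_gap: 0.006
```

Run:
```python
from h import *
delta(.5094,-.0083,.018,81.8)
s=snap("side","s7s");c=snap("top","s7")
handles(c,.027,(260,180,420,340))
cv2.imwrite("pics/s7c.png",np.hstack([cv2.resize(s["color"][120:300,220:400],(400,400)),cv2.resize(c["color"][120:330,220:430],(400,400))]))
from station import r; print(r.state()["joint_pos"])
for p in [(190,187),(453,190),(498,190)]: print(cast(c,p,.0))
```

```text
t 26.25 twist 0.01 dx,dy,dz [3.000e-01 3.282e+02 1.700e+00] rot [-1.5791e+00  3.0000e-04  1.4279e+00] f [ 0.29  0.07 -0.69] gap 0.006
handle case-frame mean [-46.8  66.7] xrange -92.8 0.1 angle -0.22 n 203
handle case-frame mean [-19.5  -0.6] xrange -68.2 10.1 angle 0.75 n 188
handle case-frame mean [-32.7 -65.2] xrange -86.2 19.5 angle -0.15 n 375
handle case-frame mean [-90.    0.1] xrange -95.6 -84.8 angle 86.69 n 40
[-1.86919138e-01 -7.76395340e-03  1.49948385e+00  7.75149725e-06
  1.65024604e+00 -1.61466451e+00]
[[0.68698375 0.31362278 0.        ]]
[[ 0.67781583 -0.2656442   0.        ]]
[[ 0.67775955 -0.36477517  0.        ]]
```

View pics/s7c.png

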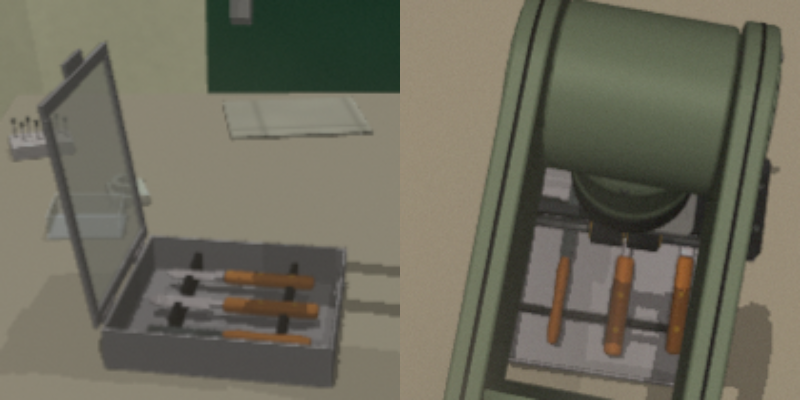

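Spatula reads y = -0.6 mm and the knife y = -65.2 mm, both straight, and the side view shows them level. Next I triangulate the lid.

Run:
```python
from h import *
c=load("top0");s=load("side0")
cv2.imwrite("pics/lidt.png",cv2.resize(c["color"][120:220,280:430],None,fx=5,fy=5,interpolation=cv2.INTER_CUBIC))
def P(k):
    R=cv2.Rodrigues(k["rvec"])[0]; return np.c_[R,k["tvec"].reshape(3)]
def un(k,p): return cv2.undistortPoints(np.array(p,float).reshape(-1,1,2),k["intrinsics"],k["dist_coeffs"]).reshape(-1,2)
X=cv2.triangulatePoints(P(c),P(s),un(c,[(288,132),(418,149)]).T,un(s,[(239,168.5),(268,140)]).T)
X=(X[:3]/X[3]).T; print(X, tocase(X)); print(proj(c,X),proj(s,X))
for w in tocase(X): print(w)
for th in (1.6,1.65,1.7,1.75,1.8):
  for y in(.114,-.114):
    p=np.r_[RC@[.124-.246*np.cos(th),y]+OC,.05+.246*np.sin(th)]; print(th,y,proj(c,[p]),proj(s,[p]))
```

```text
[[ 0.69963752  0.07407674  0.28738167]
 [ 0.6662719  -0.1421478   0.28832135]] [[ 164.3794938   109.9258642 ]
 [ 162.19487149 -108.84694843]]
[[288.06982703 132.92020271]
 [418.10960346 151.15945124]] [[238.29993514 168.2837515 ]
 [266.63408327 139.61737784]]
[164.3794938 109.9258642]
[ 162.19487149 -108.84694843]
1.6 0.114 [[282.11881802 149.5697771 ]] [[252.54103251 165.66003581]]
1.6 -0.114 [[419.93923279 167.96419912]] [[278.87357409 136.48448654]]
1.65 0.114 [[283.32032558 142.70697813]] [[246.90743935 165.73474073]]
1.65 -0.114 [[420.68050011 160.96580626]] [[274.16520179 136.6008047 ]]
1.7 0.114 [[284.54033286 136.05348908]] [[241.3519047  166.09143184]]
1.7 -0.114 [[421.34891427 154.16742042]] [[269.50970789 136.95681305]]
1.75 0.114 [[285.77305885 129.636603  ]] [[235.89256977 166.72651186]]
1.75 -0.114 [[421.94251799 147.59724753]] [[264.92172701 137.54972763]]
1.8 0.114 [[287.01277071 123.48140458]] [[230.54686436 167.63524864]]
1.8 -0.114 [[422.4599107  141.28130317]] [[260.415432   138.37586585]]
```

View pics/lidt.png

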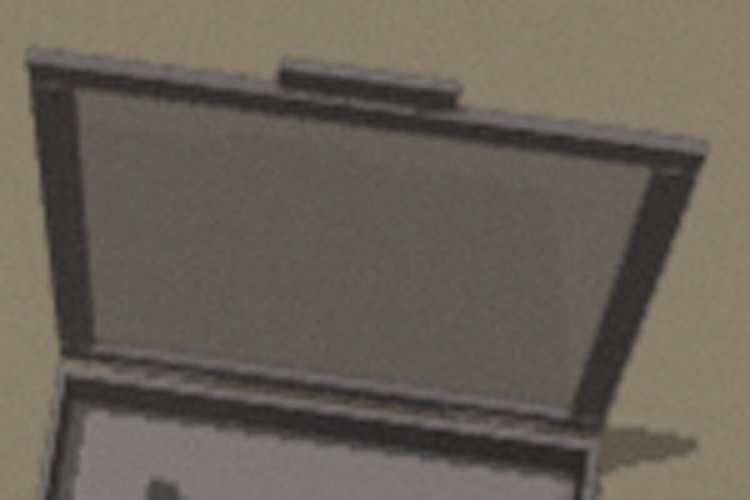

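Lid is at about 1.72 rad, its edge ~163 mm behind the case centre at z ≈ 0.29. With the fingers shut I'll go over it to behind.

Call:
move_arm --pt "0 -5 -10 0 1" --pt "0 0 -20 0 1" --pt "0 0 -25 0 1" --pt "0 0 -25 0 1" --pt "0 0 -25 0 1" --pt "0 0 -25 0 1" --pt "0 0 -25 0 1" --pt "0 0 -25 0 1" --pt "0 0 -25 0 1" --pt "0 0 -20 0 1" --pt "0 0 -10 0 1" --pt "0 0 0 0 1"

```text
time_s: 27.85
eef_pos: [0.7423, -0.0422, 0.345]
tool_rot: [-1.568, -0.0, 1.428]
force: [-0.5, -0.1, -0.0]
finger_gap: 0.003
```

Run:
```python
from h import *
from station import r
st=r.state();print(tocase(st["eef_pos"][None]),st["eef_pos"],st["tool_rot"],st["joint_pos"],st["time_s"])
s=snap("side","l1s");c=snap("top","l1")
cv2.imwrite("pics/l1c.png",np.hstack([cv2.resize(s["color"][0:280,150:430],(400,400)),cv2.resize(c["color"][40:320,200:480],(400,400))]))
```

```text
[[223.20380527   0.90529002]] [ 0.74231094 -0.04221929  0.34497803] [-1.56800482e+00 -7.71228331e-05  1.42768418e+00] [-1.73009107e-01  5.33050942e-01  8.27500975e-01 -6.50389818e-06
  1.78383330e+00 -1.60069476e+00] 27.85
```

View pics/l1c.png

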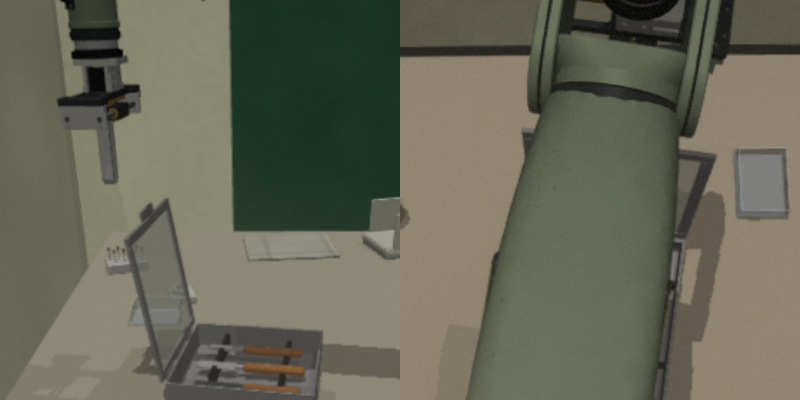

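Fingers are behind the lid and above it (side view, finger tip ~(108,180) in the crop; lid edge ~(165,205)). I'll lower behind the edge and push towards the robot.

Call:
move_arm --pt "-1 12 0 0 1" --pt "0 20 0 0 1" --pt "0 20 0 0 1" --pt "0 12 0 0 1" --pt "0 5 0 0 1" --pt "0 0 5 0 1" --pt "0 0 10 0 1" --pt "0 0 10 0 1" --pt "0 0 10 0 1" --pt "0 0 10 0 1" --pt "0 0 10 0 1" --pt "0 0 10 0 1" --pt "0 0 10 0 1" --pt "0 0 5 0 1" --pt "0 0 0 0 1"

```text
time_s: 29.82
eef_pos: [0.662, -0.0316, 0.2776]
tool_rot: [-1.569, -0.0, 1.428]
force: [0.3, -0.0, 0.1]
finger_gap: 0.004
```

Run:
```python
from h import *
from station import r
st=r.state();print(tocase(st["eef_pos"][None]),st["eef_pos"],st["tool_rot"],st["force"],st["time_s"])
s=snap("side","l2s")
cv2.imwrite("pics/l2c.png",cv2.resize(s["color"][40:290,180:430],(500,500)))
```

```text
[[1.42230459e+02 9.21907015e-03]] [ 0.66203764 -0.03155705  0.27757246] [-1.56916864e+00 -2.46497555e-05  1.42783986e+00] [ 0.32302613 -0.02641658  0.14055547] 29.825
```

View pics/l2c.png

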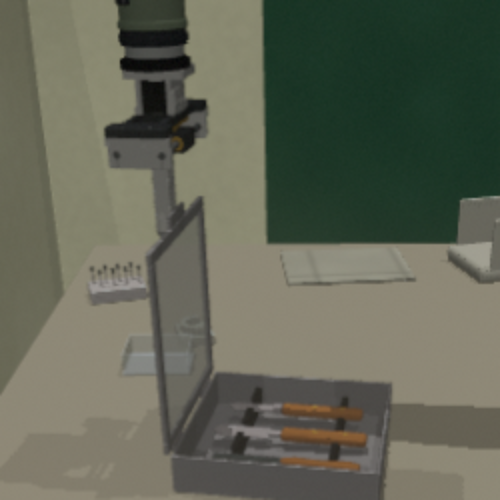

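Lid is being pushed and stands about upright. I'll follow its arc down.

Call:
move_arm --pt "0 0.4 11.3 0 1" --pt "0 0.4 11.3 0 1" --pt "0 0.4 11.3 0 1" --pt "0 0.4 11.3 0 1" --pt "0 1.5 10 0 1" --pt "0 1.5 10 0 1" --pt "0 1.5 10 0 1" --pt "0 1.5 10 0 1" --pt "0 3.75 9.5 0 1" --pt "0 3.75 9.5 0 1" --pt "0 3.75 9.5 0 1" --pt "0 3.75 9.5 0 1" --pt "0 0 0 0 1"

```text
time_s: 31.5
eef_pos: [0.5397, -0.0139, 0.2548]
tool_rot: [-1.569, 0.0, 1.428]
force: [0.3, 0.3, -0.5]
finger_gap: 0.007
```

Run:
```python
from h import *
from station import r
st=r.state();print(tocase(st["eef_pos"][None]),st["eef_pos"],st["tool_rot"],st["force"],st["time_s"])
s=snap("side","l3s")
cv2.imwrite("pics/l3c.png",cv2.resize(s["color"][40:290,180:430],(500,500)))
```

```text
[[ 1.85950143e+01 -1.54925506e-02]] [ 0.53966269 -0.01394752  0.25479799] [-1.56883892e+00  5.25623624e-05  1.42782921e+00] [ 0.33184551  0.29943691 -0.53000968] 31.5
```

View pics/l3c.png

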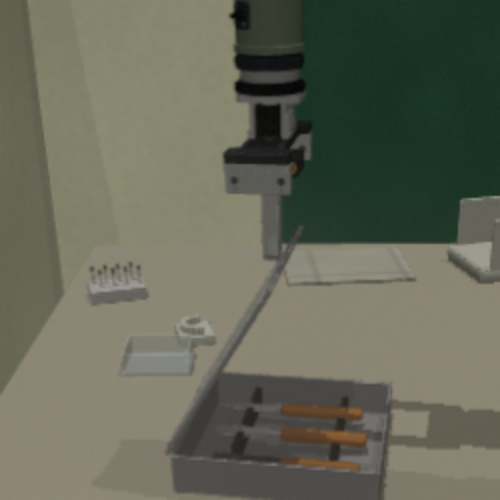

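The tip follows the bar, and the lid is at roughly 60°. I'll continue along the arc.

Call:
move_arm --pt "0 5.5 8.5 0 1" --pt "0 5.5 8.5 0 1" --pt "0 5.5 8.5 0 1" --pt "0 5.5 8.5 0 1" --pt "0 7 7.5 0 1" --pt "0 7 7.5 0 1" --pt "0 7 7.5 0 1" --pt "0 7 7.5 0 1" --pt "0 8.2 6.1 0 1" --pt "0 8.2 6.1 0 1" --pt "0 8.2 6.1 0 1" --pt "0 8.2 6.1 0 1" --pt "0 9.2 4.6 0 1" --pt "0 9.2 4.6 0 1" --pt "0 9.2 4.6 0 1" --pt "0 9.2 4.6 0 1" --pt "0 0 0 0 1"

```text
time_s: 33.67
eef_pos: [0.4341, 0.0013, 0.1347]
tool_rot: [-1.568, -0.0, 1.428]
force: [0.1, -0.4, 0.1]
finger_gap: 0.006
```

Run:
```python
from h import *
from station import r
st=r.state();print(tocase(st["eef_pos"][None]),st["eef_pos"],st["tool_rot"],st["force"],st["time_s"])
s=snap("side","l4s")
cv2.imwrite("pics/l4c.png",cv2.resize(s["color"][90:300,200:410],(500,500)))
```

```text
[[-8.80887040e+01 -1.86486495e-02]] [0.43406923 0.00126554 0.13467258] [-1.56846013e+00 -7.07589484e-05  1.42779094e+00] [ 0.10944    -0.39162924  0.14143356] 33.675
```

View pics/l4c.png

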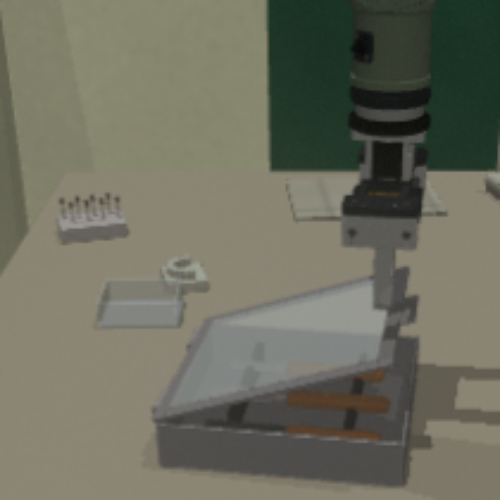

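Call:
move_arm --pt "0 9.4 2.8 0 1" --pt "0 9.4 2.8 0 1" --pt "0 9.4 2.8 0 1" --pt "0 9.4 2.8 0 1" --pt "0 6 1 0 1" --pt "0 6 1 0 1" --pt "0 6 1 0 1" --pt "0 4 0.5 0 1" --pt "0 4 0 0 1" --pt "0 4 0 0 1" --pt "0 3 0 0 1" --pt "0 2 0 0 1" --pt "0 0 0 0 1" --pt "0 0 0 0 1"

```text
time_s: 35.48
eef_pos: [0.4208, 0.0031, 0.0632]
tool_rot: [-1.571, 0.0, 1.428]
force: [-0.2, 0.3, 1.1]
finger_gap: 0.006
```

Call:
move_arm --pt "0 2 0 0 1" --pt "0 2 0 0 1" --pt "0 1.5 0 0 1" --pt "0 1 0 0 1" --pt "0 0 0 0 1" --pt "0 0 0 0 1"

```text
time_s: 36.22
eef_pos: [0.4205, 0.0032, 0.0565]
tool_rot: [-1.57, -0.0, 1.428]
force: [0.3, -0.1, -0.1]
finger_gap: 0.001
```

Call:
move_arm --pt "0 1 0 0 1" --pt "0 1 0 0 1" --pt "0 0 0 0 1" --pt "0 0 0 0 1"

```text
time_s: 36.72
eef_pos: [0.4207, 0.0032, 0.0561]
tool_rot: [-1.57, 0.0, 1.428]
force: [-4.5, 0.5, 13.4]
finger_gap: 0.007
```

Firm stop at z = 56 mm (13 N): the lid is shut. I'll retract and check.

Call:
move_arm --pt "0 -5 0 0 1" --pt "0 -20 0 0 1" --pt "0 -40 0 0 1" --pt "0 -50 0 0 1" --pt "50 -50 0 0 1" --pt "50 -20 0 0 1" --pt "50 0 0 0 1" --pt "50 0 0 0 1" --pt "50 0 0 0 1" --pt "50 0 0 0 1" --pt "0 0 0 0 1" --pt "0 0 0 0 1"

```text
time_s: 38.22
eef_pos: [0.4622, 0.2938, 0.2333]
tool_rot: [-1.57, 0.001, 1.428]
force: [0.1, 0.2, 0.1]
finger_gap: 0.003
```

Run:
```python
from h import *
from station import r
st=r.state();print(st["eef_pos"],st["force"],st["time_s"])
s=snap("side","e_s");c=snap("top","e_t")
handles(c,.027,(260,180,420,340))
cv2.imwrite("pics/e_c.png",np.hstack([cv2.resize(s["color"][200:300,250:400],(450,300),interpolation=cv2.INTER_CUBIC),cv2.resize(c["color"][180:340,260:420],(300,300),interpolation=cv2.INTER_CUBIC)]))
cv2.imwrite("pics/e_z.png",cv2.resize(s["color"][220:300,260:390],None,fx=6,fy=6,interpolation=cv2.INTER_CUBIC))
```

```text
[0.46223027 0.29377269 0.23330465] [0.08610018 0.22195452 0.08171651] 38.225
```

View pics/e_c.png

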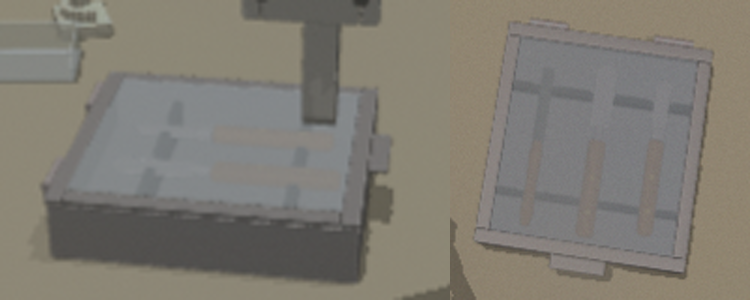

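View pics/e_z.png

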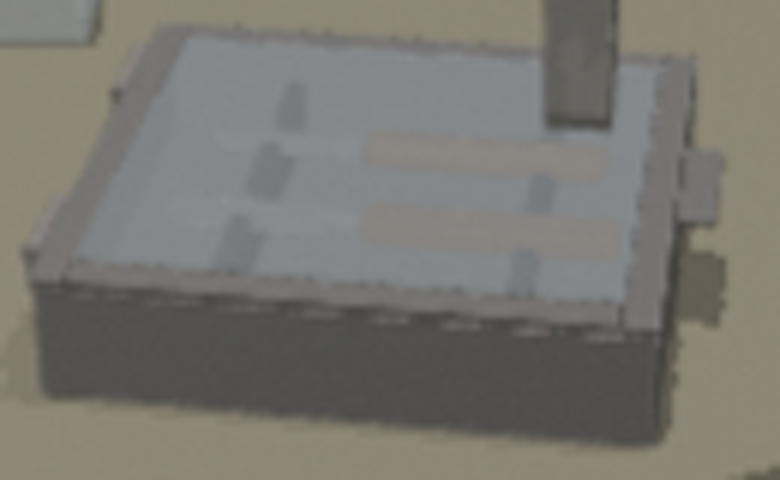

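View pics/e_t.png

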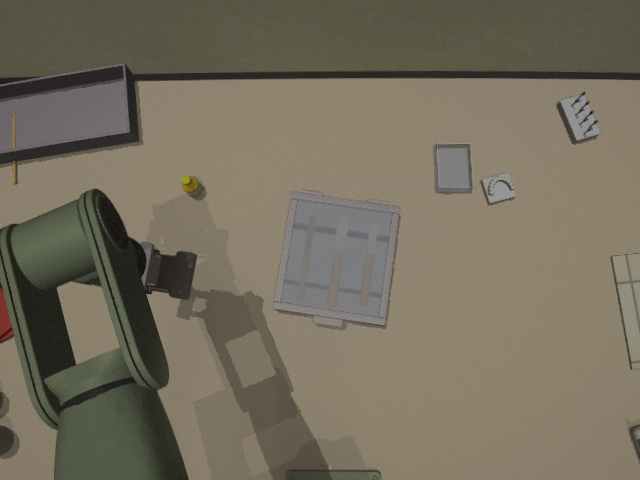

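The lid lies flat on the walls. All three instruments show through it in their notches, and the bottle, tub and cast are at their starting pixels. Handing in.

```bash
python3 -c "
from station import r
print(r.close_job())"
```

```text
the job is handed in; nothing more can be done
None
```

The knife lies in the right notch pair and the spatula in the middle one, both with handles to the front. The lid is shut, and I handed the job in at about 38 s; no verdict was reported.

**Instruments:** Before the lid was shut, the knife read y = -65.2 mm in the case, turned -0.15°. The spatula read about y = -0.6 mm (wanted 0). Its +0.75° turn comes from a handle partly hidden by the gripper, so it is less certain. Height I judged only by eye: both looked level and seated in the side view.

**Lid:** I pushed it round slowly from about 1.72 rad. It came to a firm stop, 13 N with the fingertip at z = 56 mm, which matches the closed height. After I backed off it still lay flat in both views.

**Other things:** In the last top view the bottle, cast and tub are at their starting pixels. The file read within about 1 mm of its starting position before the lid was shut. The handle measurement found nothing through the clear lid, so the final check of the three instruments was by eye only.

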